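# Load the charging tray, slide it into the dock and lock it

### The arm

A 7-joint arm with a two-finger parallel gripper is mounted at the origin on the work surface. World frame = base frame: x ahead of the robot, y to its left, z up, the work surface at z = 0. Lengths are in m, angles in rad, forces in N, time in s.
With the tool pointing down it reaches from about 0.4 to 0.875 m from the base axis. Payload 19.3 kg.
Tool frame: the origin (TCP) lies at the very end of the fingers, on their centre line; the grasp point (between the pads) lies 19 mm behind it; z points along the fingers, y is the line along which they close (so a half turn about z gives the same grasp; the last joint's range is limited). The gripper opens to 85 mm and grips with 20 to 120 N. Pads are 22 mm wide; open, the fingers measure 114 mm over their backs; the gripper's body (76 mm by 85 mm) begins 54 mm behind the grasp point. The pads swing forward as they close: fully open they stand 13 mm farther back than shut.
Start: joints at [-1.3, 0.521, -0.036, 1.599, 0.021, 1.021, -0.113], TCP at [0.209, 0.589, 0.231] pointing down, gripper open.
Joint ranges: [-2.91, 2.91], [-0.3, 2.13], [-1.5, 1.42], [0.17, 2.43], [-1.26, 4.41], [0.16, 1.93], [-2.52, 2.52]. Speed limits (rad/s): [1.89, 1.89, 2.39, 2.39, 3.01, 3.01, 3.01].

### API

Orientations are given as a unit quaternion [x, y, z, w].
In Python, from cell import manip gives the robot as it stands.
- The arm moves only by the shell command python3 -m inch 'ROWS' [FORCE]. ROWS is JSON, a list of rows, each an object of numbers: "claw": the opening, from -1 (shut) to 1 (fully open); "tx", "ty", "tz": the shift along the tool's x, y, z in mm; "yaw": the turn about the tool's z in rad. In form: [{"claw": .., "tx": .., "ty": .., "tz": .., "yaw": ..}, ...]. A call has 1 to 12 rows; each row is the pose to reach, as a shift and turn from the pose commanded when the call began, along the tool's axes at that moment; what a row does not reach only later rows make up. A row lasts 1/10 s, in which the tool goes at most 50 mm and 8.59 degrees, less where a joint would pass 70% of its speed; a pose out of reach is approached as far as the arm can. A call with a gripper value outside its range is refused whole. The fingers move at their own pace and stop on an object; FORCE is the grip in N (left out, the last holds). Time passes only in rows, so rows that repeat a pose let the fingers close. It gives the time, the measured TCP pose, the force, the opening and the grip force at its end, in the units of the state.
- manip.get_obs(): the state, without advancing time (a new reading comes with each control period).
- manip.read_camera(name): name is "scene" or "top" or "wrist"; returns a dict with "image" (420x560x3 uint8, red, green, blue), "camera_matrix" (3x3 intrinsics, pixels), "R" (3x3) and "t" (3): a world point X has camera coordinates R X + t. Camera axes: x right, y down, z forward; pixel columns grow to the right and rows downward; lengths in m; the calibration is good to about 2 mm. A picture is of the moment at which its call begins. There is no depth.
- manip.sign_off(): hands the job in; it is judged then, once.
The state is a dict: "t": time; "q": joint angles; "joint_vel": joint speeds; "effort": joint torques, N m; "tool_pos": TCP position; "eef_rot": TCP orientation; "force": force on the tool from outside, world axes, zero at the start; "torque": the same for the moment, N m; "width": opening from 0.0 (shut) to 1.0 (fully open); "grasp_force": force on a finger pad.
Only numpy, scipy, OpenCV 4.12 (cv2) and the standard library are available. Lean on these libraries where they do the work, as an engineer would, in place of code of your own. Each camera call takes 0.05 s, during which the arm holds its last target. There are 200 camera calls.

### The job

Put the power bank into the long pocket of the wooden tray and the round speaker into its square pocket, each sitting flat on the pocket floor. Then take the tray by its handle and slide it into the charging dock until it is fully home against the back stop, and after that press the catch on the dock's roof all the way down to lock it. Set the devices down gently, and leave the candle, mug and stapler where they stand.

Things in the scene. Friction and masses are not known exactly. Their poses are not given: they have to be found in the camera images.
- dock: Fixed low charging dock: aluminium walls, brown wooden roof; 187 wide (y), 145 deep (x), 56 high. Open at its own -x end, which faces the robot's right (about world -y); the tray goes in along dock +x, sliding on the bare desk (no floor), against a back stop at x 68.5. Roof underside z 48. Origin: on the desk, where the tray's origin lies (same axes) when fully home
- dock_mouth (a point): Middle of the dock's opening, on the desk, at dock x -68.5; axes as the dock's. 167 wide between the walls, whose ends flare outwards for 23 before the mouth. Inside, a lip along each wall (6 deep, underside at z 20) reaches over the tray's 16 high rim: keep the tray flat on the desk (under 4 of lift). Fully home, the tray's front is flush with the mouth
- tray: Loose light-wood tray, 0.3 kg: box 137 long (x), 161 wide (y), rim and inner walls 16 high, floor 4 thick, handle at its front (-x). Origin: centre of the box's underside. A long pocket, a narrow middle strip with a loose white eraser (42 x 18 x 10), a square pocket with a spare space before it, and across the rear an empty channel (x 49.5 to 63.5) for the catch's pin
- tray_handle (a point): Point on top of the tray's handle, at tray x -97, y 0, z 42; axes as the tray's. The handle is an upright block, 12 thick in y, sticking out from the tray's front from x -68.5 to -118.5, from z 2 to 42
- long_pocket (a point): Centre of the floor of the tray's long pocket (108 along x, 53 along y), at tray x -9.5, y -49, z 4; axes as the tray's
- square_pocket (a point): Centre of the floor of the tray's square pocket (62 x 62), at tray x 13.5, y 44.5, z 4; axes as the tray's
- power_bank: Loose plain aluminium block with rounded edges, 100 (x) x 45 (y) x 32 high, 0.15 to 0.3 kg. Origin: centre of its underside. Either end may point either way in the pocket. It stands 20 mm above the pocket's walls
- speaker: Loose round grey speaker, an upright cylinder of diameter 54, 36 high, about 0.18 kg, with a dark grille disc on top. Origin: centre of its underside. It stands 24 mm above the pocket's walls
- catch (a joint): Travel of the catch in m: 0 up (start), 0.012 fully down. Slides down against about 3 N of friction and stays where left. Its 7 mm pin goes through the roof into the tray's rear channel; unless the tray is home (within about 3 mm) the pin strikes the tray's wall or blocks the way in, so it is pressed last
- catch_top (a point): Centre of the top of the catch's steel button (diameter 24, 10 thick), on the dock's roof at dock x 56.5, y 0; z 79.5 when up, 67.5 when fully down
- candle: Bystander: loose white ceramic candle jar, diameter 68, 60 high. Origin: centre of its underside. Leave alone
- mug: Bystander: loose white mug, diameter 80, 95 high. Origin: centre of its underside. Leave alone
- stapler: Bystander: loose black stapler, 125 (x) x 34 x about 48 high. Origin: centre of its underside. Leave alone
Things that resemble listed ones, but are neither listed nor needed, are in the scene too. Of the things shaped like the power_bank, the aluminium one is meant. Of the things that look like the tray, take the one that is nearest to the robot's base at the start.

How it is judged:
On the way, in this order (a step that is already met when the one before it is completed fails the run):
1. power bank in the long pocket and speaker in the square pocket, both let go, the tray still clear of the dock's back stop (x of power_bank in the frame of long_pocket between -0.007 and 0.007 m and y of power_bank in the frame of long_pocket between -0.007 and 0.007 m and z of power_bank in the frame of long_pocket between -0.004 and 0.004 m and angle between each of power_bank, speaker's own z axis and vertical below 0.12 rad and x of speaker in the frame of square_pocket between -0.007 and 0.007 m and y of speaker in the frame of square_pocket between -0.007 and 0.007 m and z of speaker in the frame of square_pocket between -0.004 and 0.004 m and contact force between the fingers and power_bank below 0.1 N and contact force between the fingers and speaker below 0.1 N and x of tray in the frame of dock below -0.05 m), for 0.2 s.
2. tray, still loaded, fully home in the dock with the catch still up (x of power_bank in the frame of long_pocket between -0.007 and 0.007 m and y of power_bank in the frame of long_pocket between -0.007 and 0.007 m and z of power_bank in the frame of long_pocket between -0.004 and 0.004 m and angle between each of power_bank, speaker's own z axis and vertical below 0.12 rad and x of speaker in the frame of square_pocket between -0.007 and 0.007 m and y of speaker in the frame of square_pocket between -0.007 and 0.007 m and z of speaker in the frame of square_pocket between -0.004 and 0.004 m and x of tray in the frame of dock between -0.0035 and 0.0035 m and y of tray in the frame of dock between -0.006 and 0.006 m and z of tray in the frame of dock between -0.004 and 0.004 m and angle between the x axis of tray and the x axis of dock, either way round below 0.06 rad and value of joint catch below 0.004 m), for 0.1 s.
At the end, for the whole second after the job is handed in: Tray home in the dock (within 3.5 mm along the slot, flat, square within 0.06 rad), catch down at least 9.5 of its 12 mm, power bank in the long pocket and speaker in the square one (within 7 mm of its centre, 4 mm of its floor, upright within 0.12 rad), all at rest (x of power_bank in the frame of long_pocket between -0.007 and 0.007 m and y of power_bank in the frame of long_pocket between -0.007 and 0.007 m and z of power_bank in the frame of long_pocket between -0.004 and 0.004 m and angle between each of power_bank, speaker's own z axis and vertical below 0.12 rad and x of speaker in the frame of square_pocket between -0.007 and 0.007 m and y of speaker in the frame of square_pocket between -0.007 and 0.007 m and z of speaker in the frame of square_pocket between -0.004 and 0.004 m and x of tray in the frame of dock between -0.0035 and 0.0035 m and y of tray in the frame of dock between -0.006 and 0.006 m and z of tray in the frame of dock between -0.004 and 0.004 m and angle between the x axis of tray and the x axis of dock, either way round below 0.06 rad and value of joint catch above 0.0095 m and linear speed of each of tray, power_bank, speaker below 0.01 m/s); the robot touches nothing.
It fails at once if the candle is shifted more than 25 mm or tipped (distance of candle from where it was at the start of the episode above 0.025 m or angle between candle's own z axis and vertical above 0.4 rad).
It fails at once if the mug is shifted more than 25 mm or tipped (distance of mug from where it was at the start of the episode above 0.025 m or angle between mug's own z axis and vertical above 0.4 rad).
It fails at once if the stapler is shifted more than 25 mm or tipped (distance of stapler from where it was at the start of the episode above 0.025 m or angle between stapler's own z axis and vertical above 0.4 rad).
It fails at once if the power bank is dropped or banged into the tray (over 50 N between them) (contact force between power_bank and tray above 50 N).
It fails at once if the speaker is dropped or banged into the tray (over 50 N between them) (contact force between speaker and tray above 50 N).
It also fails if it takes over 72 s, if anything falls off the work surface, if the arm or the gripper's body presses on something with over 40 N, if the wrist force passes 120 N, or if a joint passes its speed limit or range.

## Working session

There is one attempt and no reset: what is moved stays moved. The work goes in short steps, Python scripts to look and compute and a shell command to move; the robot and the scene stay as the last step left them, time stands still between calls to the robot, and variables do not carry over. Pictures are saved under pics/ and viewed, at most 10 in all, crops included, and the job is handed in when it is done.

```bash
mkdir -p pics; ls; python3 - <<'E'
from cell import manip
import cv2,pickle
o=manip.get_obs(); print(o['t'],o['tool_pos'],o['eef_rot'],o['width'])
d={}
for n in ["scene","top"]:
    c=manip.read_camera(n); d[n]=c; cv2.imwrite(f"pics/{n}0.png",c["image"][:,:,::-1]); print(n,c["camera_matrix"].tolist(),(-c["R"].T@c["t"]).tolist())
pickle.dump(d,open("cams.pkl","wb"))
E
```

```text
pics
0.0 [0.20883512 0.58871198 0.23072579] [ 1.69620093e-01  9.85509356e-01 -5.74783711e-04 -5.35499354e-05] 1.0041385356243173
scene [[445.6114988857331, 0.0, 277.5483169834141], [0.0, 445.6114988857331, 208.99403833169325], [0.0, 0.0, 1.0]] [1.1477563653219096, -0.4011690785858821, 1.134727266641013]
top [[498.81481098423336, 0.0, 278.8715217162134], [0.0, 498.81481098423336, 200.59121555727955], [0.0, 0.0, 1.0]] [0.21028792651729394, -0.057818459089434816, 1.778016516391869]
```

View pics/scene0.png

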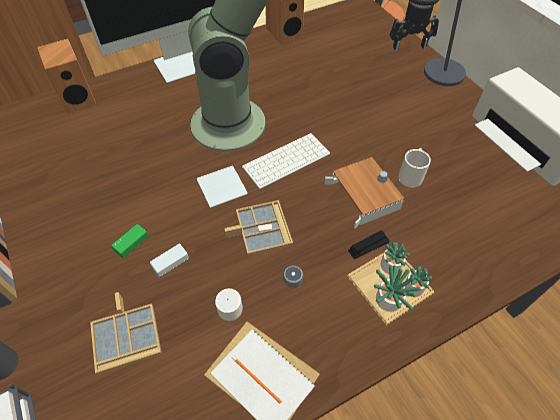

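View pics/top0.png

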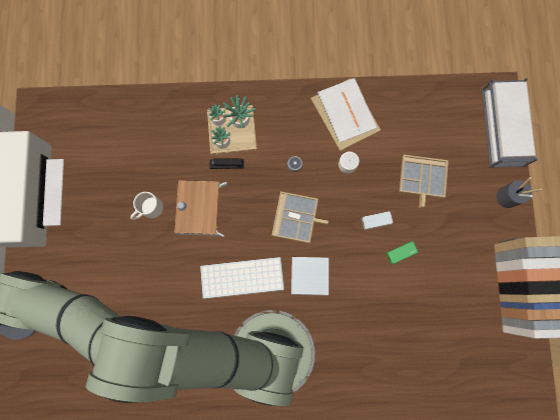

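The scene picture shows the arm parked off to the side. In the top picture the near tray is at (297,217) with its handle to the right, the dock at (197,207), the aluminium bank at (377,220), the speaker at (295,163), and the candle at (348,162). I'll enlarge that area.

```bash
cat > h.py <<'E'
import numpy as np, cv2, pickle
def ray(c,uv,z):
    K,R,t=c["camera_matrix"],c["R"],np.array(c["t"]).ravel()
    C=-R.T@t; d=R.T@np.linalg.inv(K)@np.array([uv[0],uv[1],1.]); return C+d*(z-C[2])/d[2]
def proj(c,X):
    p=c["camera_matrix"]@(c["R"]@np.array(X,float)+np.array(c["t"]).ravel()); return p[:2]/p[2]
E
python3 - <<'E'
from h import *
c=pickle.load(open("cams.pkl","rb"))["top"]; im=c["image"][140:270,170:430,::-1]
cv2.imwrite("pics/c1.png",cv2.resize(im,None,fx=3,fy=3,interpolation=cv2.INTER_CUBIC))
E
```

```text
(no output)
```

View pics/c1.png

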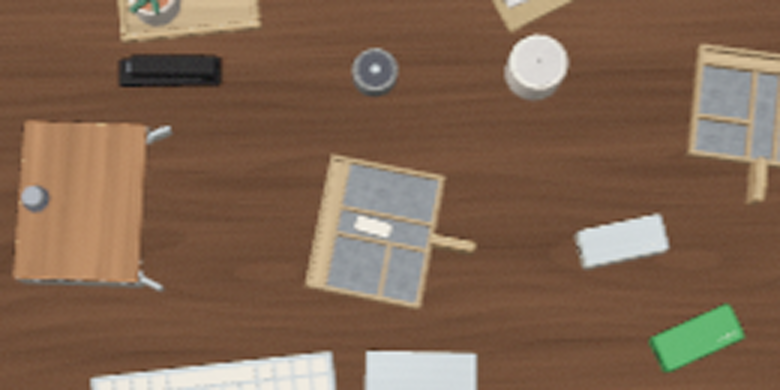

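```bash
python3 - <<'E'
from h import *
c=pickle.load(open("cams.pkl","rb"))["top"]
P=lambda u,z:ray(c,(170+(u[0]+.5)/3-.5,140+(u[1]+.5)/3-.5),z)
for n,z,pts in [("tray",.016,[(332,155),(444,177),(421,307),(306,287)]),("dock",.056,[(25,121),(148,125),(140,284),(14,279)]),("bank",.032,[(576,234),(660,214),(669,244),(585,268)])]:
    q=np.array([P(p,z)[:2] for p in pts]); print(n,q.mean(0).round(4),"sides",np.linalg.norm(q-np.roll(q,-1,0),axis=1).round(4),"ang",[round(float(np.arctan2(*(a-b)[::-1])),3) for a,b in zip(q,np.roll(q,-1,0))])
print("sp",P((375,70),.036),"candle",P((537,61),.06),"catch",P((34,196),.0795),"handle",P((455,243),.042),P((476,246),.042),"stapler",P((170,69),.045))
w=__import__("cell").manip.read_camera("wrist"); o=__import__("cell").manip.get_obs()
from scipy.spatial.transform import Rotation as R
T=R.from_quat(o["eef_rot"]); print("tool R",T.as_matrix().round(3).tolist())
C=-w["R"].T@np.ravel(w["t"]); print("cam in tool",T.inv().apply(C-o["tool_pos"]),"axis",T.inv().apply(w["R"][2]),"camx",T.inv().apply(w["R"][0]),w["camera_matrix"][0])
E
```

```text
tray [ 0.4689 -0.0947] sides [0.1367 0.1583 0.1376 0.1619] ang [1.342, -0.213, -1.773, 2.922]
dock [0.5083 0.2486] sides [0.1459 0.1884 0.1467 0.1877] ang [1.506, -0.056, -1.64, 3.081]
bank [ 0.4472 -0.3835] sides [0.1021 0.0368 0.103  0.0413] ang [1.776, 0.223, -1.322, -2.942]
sp [ 0.66088035 -0.09996674  0.036     ] candle [ 0.65949472 -0.29098111  0.06      ] catch [0.51236753 0.2997167  0.0795    ] handle [ 0.44813553 -0.18625591  0.042     ] [ 0.44386451 -0.21059542  0.042     ] stapler [0.6676254  0.14503576 0.045     ]
tool R [[-0.942, 0.334, -0.0], [0.334, 0.942, -0.001], [-0.0, -0.001, -1.0]]
cam in tool [ 0.08366652 -0.00016368 -0.14276721] axis [-3.20683883e-01 -1.82834316e-04  9.47186261e-01] camx [-3.80273688e-04  9.99999926e-01  6.42816124e-05] [370.74562859   0.         282.16930542]
```

```bash
cat >> h.py <<'E'
from cell import manip
from scipy.spatial.transform import Rotation as Ro
def go(*wps):
    o=manip.get_obs(); T=Ro.from_quat(o["eef_rot"]).as_matrix(); a=np.arctan2(T[1,0],T[0,0]); s=T.T
    print("t",round(o["t"],2),"pos",np.round(o["tool_pos"],4),"ang",round(a,3),"tilt",np.round(T[:2,2],4))
    for x,y,z,b in wps:
        d=s@(np.array([x,y,z])-o["tool_pos"]); print("  tx %.1f ty %.1f tz %.1f yaw %.3f"%(*(1000*d),(a-b+np.pi)%(2*np.pi)-np.pi))
E
python3 -c "
from h import *
go((.50,.2,.25,2),(.47,-.08,.25,1.355))"
```

```text
t 0.15 pos [0.2089 0.5888 0.2309] ang 2.801 tilt [-0.0002 -0.0008]
  tx -404.4 ty -269.2 tz -18.9 yaw 0.801
  tx -469.7 ty -543.1 tz -18.7 yaw 1.446
```

```bash
python3 -m inch '[{"claw":1,"tx":-404,"ty":-269,"tz":-19,"yaw":0.8},{"claw":1,"tx":-404,"ty":-269,"tz":-19,"yaw":0.8},{"claw":1,"tx":-404,"ty":-269,"tz":-19,"yaw":0.8},{"claw":1,"tx":-404,"ty":-269,"tz":-19,"yaw":0.8},{"claw":1,"tx":-404,"ty":-269,"tz":-19,"yaw":0.8},{"claw":1,"tx":-404,"ty":-269,"tz":-19,"yaw":0.8},{"claw":1,"tx":-404,"ty":-269,"tz":-19,"yaw":0.8},{"claw":1,"tx":-404,"ty":-269,"tz":-19,"yaw":0.8},{"claw":1,"tx":-404,"ty":-269,"tz":-19,"yaw":0.8},{"claw":1,"tx":-404,"ty":-269,"tz":-19,"yaw":0.8}]'; python3 -c "
from h import *
go((.47,-.08,.25,1.355))"
```

```text
t: 1.15
tool_pos: [0.5012, 0.1974, 0.2505]
eef_rot: [0.541, 0.841, -0.0, 0.0]
force: [-0.1, 0.2, -0.4]
width: 1.002
grasp_force: 0.0
t 1.15 pos [0.5012 0.1974 0.2505] ang 1.999 tilt [ 0.0005 -0.0005]
  tx -239.4 ty -143.5 tz 0.6 yaw 0.644
```

```bash
python3 -m inch '[{"claw":1,"tx":-239,"ty":-143,"tz":0,"yaw":0.644},{"claw":1,"tx":-239,"ty":-143,"tz":0,"yaw":0.644},{"claw":1,"tx":-239,"ty":-143,"tz":0,"yaw":0.644},{"claw":1,"tx":-239,"ty":-143,"tz":0,"yaw":0.644},{"claw":1,"tx":-239,"ty":-143,"tz":0,"yaw":0.644},{"claw":1,"tx":-239,"ty":-143,"tz":0,"yaw":0.644},{"claw":1,"tx":-239,"ty":-143,"tz":0,"yaw":0.644}]'; python3 -c "
from h import *
go((.447,-.375,.17,1.79))
w=manip.read_camera('wrist'); pickle.dump(w,open('w1.pkl','wb')); cv2.imwrite('pics/w1.png',w['image'][:,:,::-1])"
```

```text
t: 1.85
tool_pos: [0.4686, -0.0803, 0.2505]
eef_rot: [0.78, 0.625, -0.0, 0.0]
force: [-0.5, 1.3, 0.6]
width: 0.999
grasp_force: 0.0
t 1.85 pos [ 0.4686 -0.0803  0.2505] ang 1.351 tilt [ 0.0002 -0.0009]
  tx -292.3 ty 43.1 tz 80.8 yaw -0.439
```

View pics/w1.png

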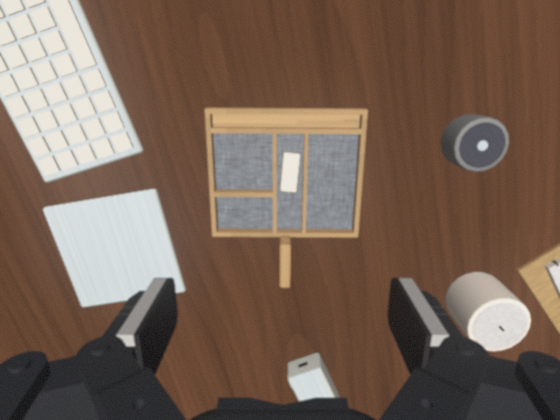

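The wrist picture shows the tray's outer rim corners at (206,109), (367,110), (358,237) and (212,236). The square pocket is on the left and the long one on the right. The speaker's top is near (479,144).

```bash
python3 - <<'E'
from h import *
c=pickle.load(open("w1.pkl","rb"))
q=np.array([ray(c,p,.016)[:2] for p in [(206,108.5),(367,109.5),(358.5,237),(212,236.5)]])
print(q.mean(0),np.linalg.norm(q-np.roll(q,-1,0),axis=1).round(4),[round(float(np.arctan2(*(a-b)[::-1])),3) for a,b in zip(q,np.roll(q,-1,0))])
print(ray(c,(479,144),.036),ray(c,(482,145),.036))
print("handle",ray(c,(285.5,238),.042),ray(c,(285,287),.042))
E
python3 -m inch '[{"claw":1,"tx":-292,"ty":43,"tz":80,"yaw":-0.439},{"claw":1,"tx":-292,"ty":43,"tz":80,"yaw":-0.439},{"claw":1,"tx":-292,"ty":43,"tz":80,"yaw":-0.439},{"claw":1,"tx":-292,"ty":43,"tz":80,"yaw":-0.439},{"claw":1,"tx":-292,"ty":43,"tz":80,"yaw":-0.439},{"claw":1,"tx":-292,"ty":43,"tz":80,"yaw":-0.439},{"claw":1,"tx":-292,"ty":43,"tz":80,"yaw":-0.439}]'; python3 -c "
from h import *
go((.447,-.3835,.01,1.79))
w=manip.read_camera('wrist'); pickle.dump(w,open('w2.pkl','wb')); cv2.imwrite('pics/w2.png',w['image'][:,:,::-1])"
```

```text
[ 0.46860829 -0.09351738] [0.1589 0.1369 0.162  0.1372] [2.916, 1.356, -0.224, -1.808]
[ 0.65803322 -0.09774208  0.036     ] [ 0.66080886 -0.09935104  0.036     ]
handle [ 0.45534676 -0.1506147   0.042     ] [ 0.44241518 -0.20674252  0.042     ]
t: 2.6
tool_pos: [0.449, -0.3729, 0.1691]
eef_rot: [0.623, 0.782, -0.0, -0.0]
force: [-0.4, 1.5, -0.3]
width: 1.0
grasp_force: 0.0
t 2.6 pos [ 0.449  -0.3729  0.1691] ang 1.795 tilt [-0.0008  0.0001]
  tx -9.9 ty -4.1 tz 159.1 yaw 0.005
```

View pics/w2.png

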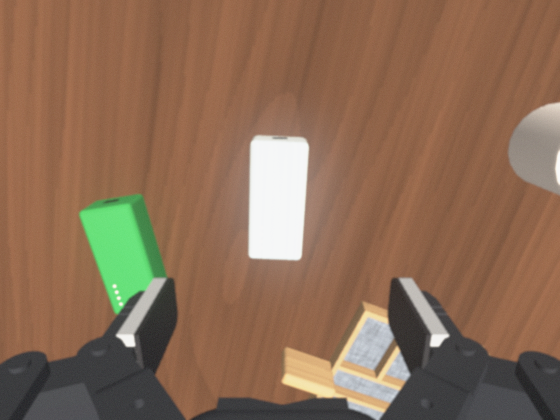

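The aluminium bank's top face spans about (250,143) to (308,144) at one end and (249,259) to (302,260) at the other.

```bash
python3 - <<'E'
from h import *
c=pickle.load(open("w2.pkl","rb"))
q=np.array([ray(c,p,.032)[:2] for p in [(250,143),(308,144),(302,260),(249,259)]])
print(q.mean(0),np.linalg.norm(q-np.roll(q,-1,0),axis=1).round(4),[round(float(np.arctan2(*(a-b)[::-1])),3) for a,b in zip(q,np.roll(q,-1,0))])
m=q.mean(0); go((*m,.06,1.775),(*m,.010,1.775))
E
```

```text
[ 0.44634737 -0.38446726] [0.0438 0.0972 0.0444 0.0971] [-2.935, 1.765, 0.203, -1.383]
t 2.65 pos [ 0.4475 -0.3768  0.1683] ang 1.792 tilt [-0.0021 -0.0017]
  tx -7.1 ty -2.5 tz 108.3 yaw 0.017
  tx -7.1 ty -2.4 tz 158.3 yaw 0.017
```

```bash
python3 -m inch '[{"claw":0.6,"tx":-8.5,"ty":-2,"tz":50,"yaw":0.02},{"claw":0.6,"tx":-8.5,"ty":-2,"tz":100,"yaw":0.02},{"claw":0.6,"tx":-8.5,"ty":-2,"tz":120,"yaw":0.02},{"claw":0.6,"tx":-8.5,"ty":-2,"tz":120,"yaw":0.02},{"claw":0.6,"tx":-8.5,"ty":-2,"tz":120,"yaw":0.02}]'; python3 -c "
from h import *
go((.4463,-.3844,.011,1.77))"
```

```text
t: 3.15
tool_pos: [0.45, -0.3792, 0.0509]
eef_rot: [0.631, 0.776, 0.0, 0.0]
force: [0.7, 0.4, 1.1]
width: 0.798
grasp_force: 0.0
t 3.15 pos [ 0.45   -0.3792  0.0509] ang 1.777 tilt [0.0001 0.0001]
  tx -4.4 ty -4.7 tz 39.9 yaw 0.007
```

```bash
python3 -m inch '[{"claw":0.6,"tx":-4.4,"ty":-4.5,"tz":20,"yaw":0.005},{"claw":0.6,"tx":-4.4,"ty":-4.5,"tz":40,"yaw":0.005},{"claw":0.6,"tx":-4.4,"ty":-4.5,"tz":40,"yaw":0.005},{"claw":-1,"tx":-4.4,"ty":-4.5,"tz":40,"yaw":0.005},{"claw":-1,"tx":-4.4,"ty":-4.5,"tz":40,"yaw":0.005},{"claw":-1,"tx":-4.4,"ty":-4.5,"tz":40,"yaw":0.005},{"claw":-1,"tx":-4.4,"ty":-4.5,"tz":40,"yaw":0.005},{"claw":-1,"tx":-4.4,"ty":-4.5,"tz":40,"yaw":0.005},{"claw":-1,"tx":-4.4,"ty":-4.5,"tz":40,"yaw":0.005}]' 35; python3 -c "
from h import *
go((.4463,-.3844,.011,1.77))"
```

```text
t: 4.05
tool_pos: [0.4468, -0.3853, 0.0123]
eef_rot: [0.633, 0.774, 0.0, 0.001]
force: [-0.3, 1.7, 7.5]
width: 0.518
grasp_force: 35.2
t 4.05 pos [ 0.4468 -0.3853  0.0123] ang 1.771 tilt [ 0.0022 -0.0013]
  tx 1.0 ty -0.4 tz 1.3 yaw 0.001
```

```bash
python3 -m inch '[{"claw":-1,"tx":0,"ty":0,"tz":-30,"yaw":0},{"claw":-1,"tx":0,"ty":0,"tz":-75,"yaw":0}]'; python3 -c "
from h import *
go((.5141,-.1150,.08,1.349))"
```

```text
t: 4.25
tool_pos: [0.4452, -0.384, 0.0858]
eef_rot: [0.633, 0.774, -0.0, -0.001]
force: [0.8, -0.0, -1.3]
width: 0.517
grasp_force: 37.5
t 4.25 pos [ 0.4452 -0.384   0.0858] ang 1.771 tilt [-0.002   0.0015]
  tx 250.0 ty 121.0 tz 6.0 yaw 0.422
```

```bash
python3 -m inch '[{"claw":-1,"tx":250,"ty":121,"tz":0,"yaw":0.422},{"claw":-1,"tx":250,"ty":121,"tz":0,"yaw":0.422},{"claw":-1,"tx":250,"ty":121,"tz":0,"yaw":0.422},{"claw":-1,"tx":250,"ty":121,"tz":0,"yaw":0.422},{"claw":-1,"tx":250,"ty":121,"tz":0,"yaw":0.422},{"claw":-1,"tx":250,"ty":121,"tz":0,"yaw":0.422},{"claw":-1,"tx":250,"ty":121,"tz":0,"yaw":0.422},{"claw":-1,"tx":250,"ty":121,"tz":0,"yaw":0.422},{"claw":-1,"tx":250,"ty":121,"tz":0,"yaw":0.422}]'; python3 -c "
from h import *
go((.5141,-.1150,.0165,1.349))
w=manip.read_camera('wrist'); pickle.dump(w,open('w3.pkl','wb')); cv2.imwrite('pics/w3.png',w['image'][:,:,::-1])"
```

```text
t: 5.15
tool_pos: [0.5148, -0.1168, 0.086]
eef_rot: [0.781, 0.624, 0.0, 0.0]
force: [0.7, -0.7, -1.6]
width: 0.518
grasp_force: 37.5
t 5.15 pos [ 0.5148 -0.1168  0.086 ] ang 1.348 tilt [ 0.001  -0.0003]
  tx 1.6 ty -1.2 tz 69.5 yaw -0.001
```

View pics/w3.png

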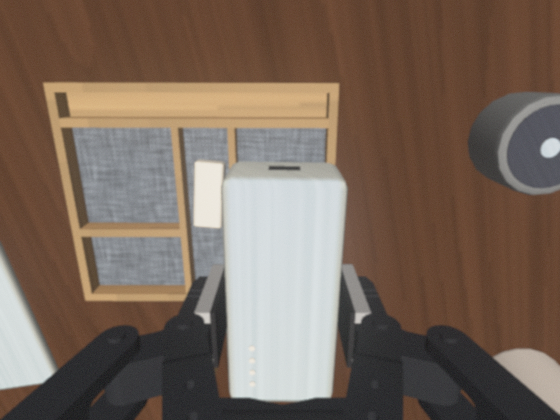

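The bank is held straight over the long pocket. The tray corners are at (46,84), (339,84) and (85,301), and the bank's far bottom edge is near row 164, columns 231-339.

```bash
python3 - <<'E'
from h import *
c=pickle.load(open("w3.pkl","rb"))
a,b,d=[ray(c,p,.016)[:2] for p in [(46,84),(339,84),(85,301)]]
print("centre",(b+d)/2,np.linalg.norm(a-b),np.linalg.norm(a-d),"ang",np.arctan2(*(a-d)[::-1]),np.arctan2(*(a-b)[::-1])-np.pi/2)
C=(b+d)/2; t=1.349; u=np.array([np.cos(t),np.sin(t)]); v=np.array([-u[1],u[0]])
print("pocket",C-.0095*u-.049*v)
e=[ray(c,p,.0755)[:2] for p in [(229,166),(341,166)]]; print("bank centre",np.mean(e,0)-.05*u, np.linalg.norm(e[0]-e[1]))
go((.5141,-.1150,.0165,1.349))
E
```

```text
centre [ 0.46780814 -0.0935777 ] 0.1596965386718601 0.1366810573849245 ang 1.3323942552829222 1.3470586737570591
pocket [ 0.51351799 -0.11362412]
bank centre [ 0.51446382 -0.11853961] 0.04719146181659149
t 5.2 pos [ 0.5146 -0.117   0.0859] ang 1.347 tilt [ 0.0007 -0.0003]
  tx 1.8 ty -1.0 tz 69.4 yaw -0.002
```

```bash
python3 -m inch '[{"claw":-1,"tx":3,"ty":-1.3,"tz":0,"yaw":0},{"claw":-1,"tx":3,"ty":-1.3,"tz":25,"yaw":0},{"claw":-1,"tx":3,"ty":-1.3,"tz":45,"yaw":0},{"claw":-1,"tx":3,"ty":-1.3,"tz":52,"yaw":0},{"claw":-1,"tx":3,"ty":-1.3,"tz":56,"yaw":0},{"claw":-1,"tx":3,"ty":-1.3,"tz":60,"yaw":0},{"claw":-1,"tx":3,"ty":-1.3,"tz":63,"yaw":0},{"claw":-1,"tx":3,"ty":-1.3,"tz":65,"yaw":0},{"claw":-1,"tx":3,"ty":-1.3,"tz":66,"yaw":0},{"claw":-1,"tx":3,"ty":-1.3,"tz":67,"yaw":0},{"claw":-1,"tx":3,"ty":-1.3,"tz":67,"yaw":0}]'; python3 -c "
from h import *
go((.5141,-.1150,.0165,1.349))"
```

```text
t: 6.3
tool_pos: [0.5142, -0.1125, 0.0183]
eef_rot: [0.781, 0.624, 0.0, 0.0]
force: [0.7, -0.2, -1.1]
width: 0.519
grasp_force: 37.5
t 6.3 pos [ 0.5142 -0.1125  0.0183] ang 1.349 tilt [ 0.0001 -0.    ]
  tx -2.4 ty 0.5 tz 1.8 yaw -0.000
```

```bash
python3 -m inch '[{"claw":-1,"tx":-1,"ty":0,"tz":1,"yaw":0},{"claw":-1,"tx":-1,"ty":0,"tz":1.8,"yaw":0},{"claw":-1,"tx":-1,"ty":0,"tz":2.3,"yaw":0},{"claw":-1,"tx":-1,"ty":0,"tz":2.3,"yaw":0}]'
```

```text
t: 6.7
tool_pos: [0.5139, -0.1136, 0.0163]
eef_rot: [0.781, 0.624, 0.0, 0.0]
force: [-2.0, 0.2, 6.6]
width: 0.508
grasp_force: 38.3
```

```bash
python3 -m inch '[{"claw":0.3,"tx":0,"ty":0,"tz":0,"yaw":0},{"claw":0.3,"tx":0,"ty":0,"tz":0,"yaw":0},{"claw":0.3,"tx":0,"ty":0,"tz":0,"yaw":0},{"claw":0.3,"tx":0,"ty":0,"tz":-20,"yaw":0},{"claw":0.6,"tx":0,"ty":0,"tz":-60,"yaw":0},{"claw":0.6,"tx":0,"ty":0,"tz":-100,"yaw":0},{"claw":0.6,"tx":0,"ty":0,"tz":-110,"yaw":0}]'; python3 -c "
from h import *
go((.640,-.0985,.13,1.349),(.660,-.0985,.10,1.349))"
```

```text
t: 7.4
tool_pos: [0.5152, -0.114, 0.1294]
eef_rot: [0.781, 0.624, 0.002, 0.001]
force: [1.2, 0.5, -0.6]
width: 0.8
grasp_force: 0.0
t 7.4 pos [ 0.5152 -0.114   0.1294] ang 1.348 tilt [ 0.0042 -0.0004]
  tx 42.6 ty 118.3 tz -0.1 yaw -0.001
  tx 47.0 ty 137.7 tz 30.0 yaw -0.001
```

```bash
python3 -m inch '[{"claw":1,"tx":40,"ty":140,"tz":0,"yaw":0},{"claw":1,"tx":40,"ty":140,"tz":0,"yaw":0},{"claw":1,"tx":40,"ty":140,"tz":0,"yaw":0},{"claw":1,"tx":40,"ty":140,"tz":0,"yaw":0},{"claw":1,"tx":40,"ty":140,"tz":0,"yaw":0}]'; python3 -c "
from h import *
w=manip.read_camera('wrist'); pickle.dump(w,open('w4.pkl','wb')); cv2.imwrite('pics/w4.png',w['image'][:,:,::-1])
go((.660,-.0985,.05,1.349))"
```

```text
t: 7.9
tool_pos: [0.6591, -0.1054, 0.1248]
eef_rot: [0.781, 0.625, -0.001, -0.0]
force: [-1.0, 0.9, -1.2]
width: 1.0
grasp_force: 0.0
t 7.95 pos [ 0.6584 -0.1056  0.1252] ang 1.348 tilt [-0.0015 -0.0002]
  tx 7.4 ty 0.1 tz 75.2 yaw -0.001
```

View pics/w4.png

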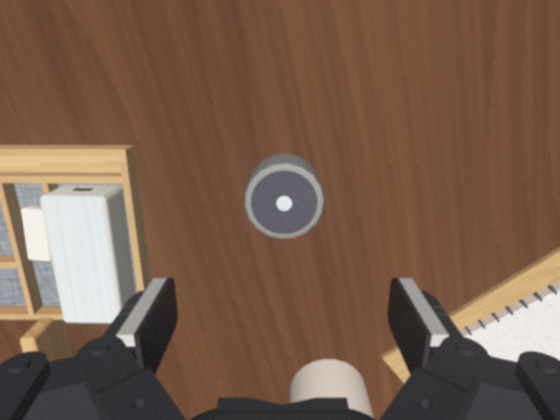

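The speaker's top is centred at (284,202), level with the middle of the fingers. The bank sits straight inside the long pocket.

```bash
python3 - <<'E'
from h import *
c=pickle.load(open("w4.pkl","rb"))
p=ray(c,(284,201.5),.036); print(p)
go((p[0],p[1],.05,1.349),(p[0],p[1],.0115,1.349))
E
```

```text
[ 0.66061531 -0.0985095   0.036     ]
t 7.95 pos [ 0.6584 -0.1056  0.1252] ang 1.348 tilt [-0.0015 -0.0002]
  tx 7.5 ty 0.7 tz 75.2 yaw -0.001
  tx 7.5 ty 0.7 tz 113.7 yaw -0.001
```

```bash
python3 -m inch '[{"claw":0.8,"tx":7,"ty":1,"tz":40,"yaw":0},{"claw":0.8,"tx":7,"ty":1,"tz":70,"yaw":0},{"claw":0.8,"tx":7,"ty":1,"tz":70,"yaw":0},{"claw":0.8,"tx":7,"ty":1,"tz":70,"yaw":0}]'; python3 -c "
from h import *
go((.6606,-.0985,.0115,1.349))"
```

```text
t: 8.35
tool_pos: [0.6613, -0.0994, 0.0569]
eef_rot: [0.781, 0.624, -0.0, 0.0]
force: [-0.0, -0.7, 0.9]
width: 0.902
grasp_force: 0.0
t 8.35 pos [ 0.6613 -0.0994  0.0569] ang 1.348 tilt [-0.0003 -0.0003]
  tx 0.7 ty -0.9 tz 45.4 yaw -0.001
```

```bash
python3 -m inch '[{"claw":0.8,"tx":1,"ty":-0.5,"tz":25,"yaw":0},{"claw":0.8,"tx":1,"ty":-0.5,"tz":45,"yaw":0},{"claw":0.8,"tx":1,"ty":-0.5,"tz":45,"yaw":0},{"claw":-1,"tx":1,"ty":-0.5,"tz":45,"yaw":0},{"claw":-1,"tx":1,"ty":-0.5,"tz":45,"yaw":0},{"claw":-1,"tx":1,"ty":-0.5,"tz":45,"yaw":0},{"claw":-1,"tx":1,"ty":-0.5,"tz":45,"yaw":0},{"claw":-1,"tx":1,"ty":-0.5,"tz":45,"yaw":0}]' 30;  python3 -c "
from h import *
go((.6606,-.0985,.0115,1.349))"; python3 -m inch '[{"claw":-1,"tx":0,"ty":0,"tz":-40,"yaw":0},{"claw":-1,"tx":0,"ty":0,"tz":-85,"yaw":0},{"claw":-1,"tx":0,"ty":0,"tz":-85,"yaw":0}]'
python3 - <<'E'
from h import *
C=np.array([.4683,-.0937]);t=1.349; u=np.array([np.cos(t),np.sin(t)]); v=np.array([-u[1],u[0]])
s=C+.0135*u+.0445*v; print(s); go((*s,.095,t))
E
```

```text
t: 9.15
tool_pos: [0.6625, -0.0981, 0.0132]
eef_rot: [0.781, 0.624, 0.001, 0.001]
force: [-1.8, -0.1, 6.1]
width: 0.617
grasp_force: 30.4
t 9.15 pos [ 0.6625 -0.0981  0.0132] ang 1.348 tilt [ 0.0025 -0.0004]
  tx -0.8 ty -1.8 tz 1.7 yaw -0.001
t: 9.45
tool_pos: [0.6646, -0.0988, 0.1032]
eef_rot: [0.781, 0.624, 0.003, 0.003]
force: [1.6, -0.6, -2.2]
width: 0.617
grasp_force: 33.4
[ 0.42785984 -0.07074149]
t 9.45 pos [ 0.6646 -0.0988  0.1032] ang 1.348 tilt [ 0.0092 -0.0011]
  tx -24.9 ty -237.2 tz 6.0 yaw -0.001
```

```bash
python3 -m inch '[{"claw":-1,"tx":-24,"ty":-236,"tz":3,"yaw":0},{"claw":-1,"tx":-24,"ty":-236,"tz":3,"yaw":0},{"claw":-1,"tx":-24,"ty":-236,"tz":3,"yaw":0},{"claw":-1,"tx":-24,"ty":-236,"tz":3,"yaw":0},{"claw":-1,"tx":-24,"ty":-236,"tz":3,"yaw":0},{"claw":-1,"tx":-24,"ty":-236,"tz":3,"yaw":0},{"claw":-1,"tx":-24,"ty":-236,"tz":3,"yaw":0},{"claw":-1,"tx":-24,"ty":-236,"tz":3,"yaw":0}]'; python3 -c "
from h import *
go((.4279,-.0703,.0172,1.349))
w=manip.read_camera('wrist'); pickle.dump(w,open('w5.pkl','wb')); cv2.imwrite('pics/w5.png',w['image'][:,:,::-1])"
```

```text
t: 10.25
tool_pos: [0.4274, -0.0692, 0.0936]
eef_rot: [0.781, 0.624, 0.001, 0.001]
force: [0.2, -0.6, -1.5]
width: 0.622
grasp_force: 33.3
t 10.25 pos [ 0.4274 -0.0692  0.0936] ang 1.349 tilt [0.002 0.   ]
  tx -1.0 ty 0.6 tz 76.4 yaw -0.000
```

View pics/w5.png

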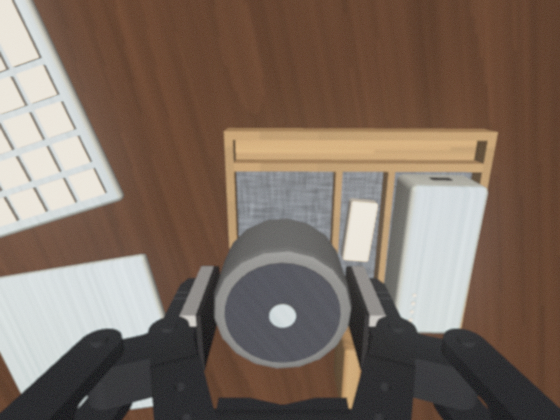

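The speaker is held upright over the tray with its top centre at (283,313). The tray's rear corners are at (225,130) and (495,131), and the bank is seated at the right.

```bash
python3 - <<'E'
from h import *
c=pickle.load(open("w5.pkl","rb"))
a,b=[ray(c,p,.016)[:2] for p in [(225,130),(495,131)]]
t=np.arctan2(*(a-b)[::-1])-np.pi/2; print(np.linalg.norm(a-b),"ang",t)
t=1.349;u=np.array([np.cos(t),np.sin(t)]); v=np.array([-u[1],u[0]])
C=(a+b)/2-.0685*u; print("centre",C,"sq",C+.0135*u+.0445*v,"long",C-.0095*u-.049*v)
print("speaker",ray(c,(283,313),.1164))
e=[ray(c,p,.036)[:2] for p in [(398,184),(484,185)]];
print("bank",np.mean(e,0)-.05*u)
go()
E
```

```text
0.15880306840691374 ang 1.3444415556150715
centre [ 0.46806576 -0.09261712] sq [ 0.4276256  -0.06965861] long [ 0.51377562 -0.11266354]
speaker [ 0.42618307 -0.06995198  0.1164    ]
bank [ 0.50816439 -0.11080319]
t 10.3 pos [ 0.4272 -0.0692  0.0934] ang 1.349 tilt [ 0.0015 -0.0001]
```

```bash
python3 -m inch '[{"claw":-1,"tx":-1,"ty":0.5,"tz":30,"yaw":0},{"claw":-1,"tx":-1,"ty":0.5,"tz":50,"yaw":0},{"claw":-1,"tx":-1,"ty":0.5,"tz":60,"yaw":0},{"claw":-1,"tx":-1,"ty":0.5,"tz":66,"yaw":0},{"claw":-1,"tx":-1,"ty":0.5,"tz":70,"yaw":0},{"claw":-1,"tx":-1,"ty":0.5,"tz":73,"yaw":0},{"claw":-1,"tx":-1,"ty":0.5,"tz":74,"yaw":0},{"claw":-1,"tx":-1,"ty":0.5,"tz":75,"yaw":0},{"claw":-1,"tx":-1,"ty":0.5,"tz":75,"yaw":0}]'
```

```text
t: 11.2
tool_pos: [0.4265, -0.0701, 0.0182]
eef_rot: [0.781, 0.624, 0.0, 0.0]
force: [1.1, -0.2, -1.9]
width: 0.617
grasp_force: 33.4
```

```bash
python3 -m inch '[{"claw":-1,"tx":0,"ty":1,"tz":0.8,"yaw":0},{"claw":-1,"tx":0,"ty":1,"tz":1.5,"yaw":0},{"claw":-1,"tx":0,"ty":1,"tz":1.8,"yaw":0},{"claw":-1,"tx":0,"ty":1,"tz":1.8,"yaw":0}]'
```

```text
t: 11.6
tool_pos: [0.4276, -0.0704, 0.0171]
eef_rot: [0.781, 0.624, 0.001, 0.0]
force: [-5.0, 1.8, 32.4]
width: 0.623
grasp_force: 36.5
```

```bash
python3 -m inch '[{"claw":-1,"tx":0,"ty":0,"tz":-0.6,"yaw":0},{"claw":0.45,"tx":0,"ty":0,"tz":-0.6,"yaw":0},{"claw":0.45,"tx":0,"ty":0,"tz":-0.6,"yaw":0},{"claw":0.45,"tx":0,"ty":0,"tz":-0.6,"yaw":0},{"claw":0.45,"tx":0,"ty":0,"tz":-20,"yaw":0},{"claw":0.45,"tx":0,"ty":0,"tz":-60,"yaw":0},{"claw":0.45,"tx":0,"ty":0,"tz":-110,"yaw":0},{"claw":0.45,"tx":0,"ty":0,"tz":-130,"yaw":0},{"claw":0.45,"tx":0,"ty":0,"tz":-130,"yaw":0}]'; python3 - <<'E'
from h import *
C=np.array([.4683,-.0933]);t=1.349; u=np.array([np.cos(t),np.sin(t)]); h=C-.097*u; print(h); go((*h,.15,t),(*h,.02,t))
E
```

```text
t: 12.5
tool_pos: [0.4285, -0.0702, 0.1485]
eef_rot: [0.781, 0.625, 0.002, 0.001]
force: [0.4, 0.7, -0.8]
width: 0.723
grasp_force: 0.0
[ 0.44696172 -0.18792387]
t 12.5 pos [ 0.4285 -0.0702  0.1485] ang 1.349 tilt [0.0041 0.0006]
  tx -110.8 ty 43.8 tz -1.5 yaw 0.000
  tx -111.0 ty 43.3 tz 128.5 yaw 0.000
```

```bash
python3 -m inch '[{"claw":0.2,"tx":-111,"ty":43.5,"tz":0,"yaw":0},{"claw":0.2,"tx":-111,"ty":43.5,"tz":0,"yaw":0},{"claw":0.2,"tx":-111,"ty":43.5,"tz":0,"yaw":0},{"claw":0.2,"tx":-111,"ty":43.5,"tz":0,"yaw":0},{"claw":0.2,"tx":-111,"ty":43.5,"tz":0,"yaw":0}]'; python3 -c "
from h import *
go((.44696,-.1879,.012,1.349))
w=manip.read_camera('wrist'); pickle.dump(w,open('w6.pkl','wb')); cv2.imwrite('pics/w6.png',w['image'][:,:,::-1])"
```

```text
t: 13.0
tool_pos: [0.4447, -0.1882, 0.1454]
eef_rot: [0.781, 0.624, -0.0, -0.001]
force: [0.1, 0.4, -0.3]
width: 0.6
grasp_force: 0.0
t 13.0 pos [ 0.4447 -0.1882  0.1454] ang 1.348 tilt [-0.0013  0.0004]
  tx 0.8 ty 2.3 tz 133.4 yaw -0.001
```

View pics/w6.png

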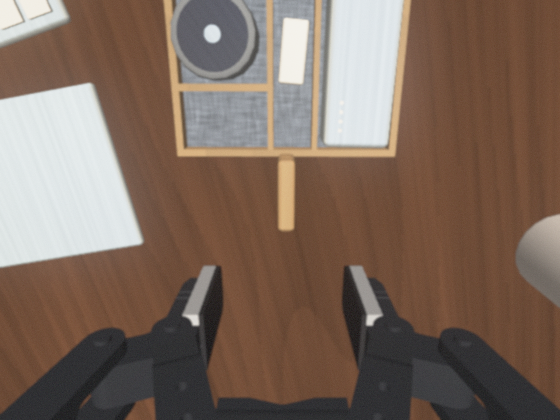

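Both devices lie in their pockets. The handle's top runs from (286,157) to (286,230).

```bash
python3 - <<'E'
from h import *
c=pickle.load(open("w6.pkl","rb"))
b=ray(c,(286,230.5),.042)[:2]; f=ray(c,(287,157),.042)[:2]
t=np.arctan2(*(f-b)[::-1]); u=np.array([np.cos(1.349),np.sin(1.349)]); h=b+.0215*u
print(b,f,np.linalg.norm(f-b),t,"handle",h)
fl,fr=ray(c,(178,156),.016)[:2],ray(c,(396.5,157),.016)[:2]; print("front mid",(fl+fr)/2,"centre",(fl+fr)/2+.0685*u,np.linalg.norm(fl-fr),"ang",np.arctan2(*(fl-fr)[::-1])-np.pi/2)
go((*h,.06,1.345),(*h,.012,1.345))
E
```

```text
[ 0.44186127 -0.20754691] [ 0.45414872 -0.15570478] 0.05327839903962874 1.3380740270987843 handle [ 0.44659089 -0.18657358]
front mid [ 0.45361453 -0.16046166] centre [ 0.46868331 -0.09363965] 0.16209311921801756 ang 1.3428574722087387
t 13.05 pos [ 0.4449 -0.1876  0.1456] ang 1.349 tilt [-0.0012  0.0006]
  tx 1.3 ty 1.5 tz 85.6 yaw 0.004
  tx 1.3 ty 1.6 tz 133.6 yaw 0.004
```

```bash
python3 -m inch '[{"claw":0.2,"tx":1,"ty":1.5,"tz":45,"yaw":0.004},{"claw":0.2,"tx":1,"ty":1.5,"tz":90,"yaw":0.004},{"claw":0.2,"tx":1,"ty":1.5,"tz":120,"yaw":0.004},{"claw":0.2,"tx":1,"ty":1.5,"tz":131,"yaw":0.004},{"claw":0.2,"tx":1,"ty":1.5,"tz":131,"yaw":0.004},{"claw":-1,"tx":1,"ty":1.5,"tz":131,"yaw":0.004},{"claw":-1,"tx":1,"ty":1.5,"tz":131,"yaw":0.004},{"claw":-1,"tx":1,"ty":1.5,"tz":131,"yaw":0.004},{"claw":-1,"tx":1,"ty":1.5,"tz":131,"yaw":0.004},{"claw":-1,"tx":1,"ty":1.5,"tz":131,"yaw":0.004},{"claw":-1,"tx":1,"ty":1.5,"tz":131,"yaw":0.004}]' 50; python3 - <<'E'
from h import *
C=np.array([.5083,.2486]);t=1.508
u=np.array([np.cos(t),np.sin(t)]); D=C-.004*u
print("dock origin",D, "catch est",D+.0565*u)
f=lambda d:(*(D-(d+.097)*u),.0146,t)
go(f(.16),f(.10),f(.03),f(0))
E
```

```text
t: 14.15
tool_pos: [0.4478, -0.1876, 0.0164]
eef_rot: [0.782, 0.623, 0.001, 0.001]
force: [-1.4, 1.1, 14.0]
width: 0.129
grasp_force: 50.7
dock origin [0.50804898 0.24460788] catch est [0.51159464 0.30099652]
t 14.15 pos [ 0.4478 -0.1876  0.0164] ang 1.345 tilt [ 0.002  -0.0001]
  tx 181.1 ty 3.7 tz 1.9 yaw -0.163
  tx 240.3 ty -6.0 tz 1.9 yaw -0.163
  tx 309.4 ty -17.3 tz 1.9 yaw -0.163
  tx 339.0 ty -22.2 tz 1.9 yaw -0.163
```

```bash
python3 -m inch '[{"claw":-1,"tx":10,"ty":0,"tz":-0.5,"yaw":-0.01},{"claw":-1,"tx":30,"ty":0,"tz":-0.5,"yaw":-0.03},{"claw":-1,"tx":50,"ty":0.5,"tz":-0.5,"yaw":-0.05},{"claw":-1,"tx":70,"ty":1,"tz":-0.5,"yaw":-0.07},{"claw":-1,"tx":90,"ty":1.5,"tz":-0.5,"yaw":-0.09},{"claw":-1,"tx":110,"ty":2,"tz":-0.5,"yaw":-0.11},{"claw":-1,"tx":130,"ty":2.5,"tz":-0.5,"yaw":-0.13},{"claw":-1,"tx":150,"ty":3,"tz":-0.5,"yaw":-0.15},{"claw":-1,"tx":165,"ty":3.5,"tz":-0.5,"yaw":-0.163},{"claw":-1,"tx":173,"ty":3.7,"tz":-0.5,"yaw":-0.163},{"claw":-1,"tx":173,"ty":3.7,"tz":-0.5,"yaw":-0.163}]'; python3 -c "
from h import *
go((.4918,-.0119,.0146,1.508))
w=manip.read_camera('wrist'); pickle.dump(w,open('w7.pkl','wb')); cv2.imwrite('pics/w7.png',w['image'][:,:,::-1])"
```

```text
t: 15.25
tool_pos: [0.4902, -0.0181, 0.0165]
eef_rot: [0.728, 0.685, 0.001, 0.0]
force: [1.4, 4.9, 5.2]
width: 0.132
grasp_force: 49.8
t 15.25 pos [ 0.4902 -0.0181  0.0165] ang 1.51 tilt [0.0016 0.0007]
  tx 6.3 ty 1.2 tz 1.9 yaw 0.002
```

View pics/w7.png

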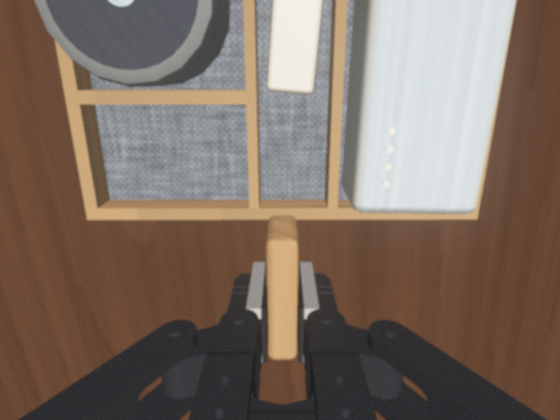

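The tray is square in the grip. Its front corners are at (87,220) and (478,219), and both devices are still in their pockets. I've now viewed all 10 pictures, so from here I work from numbers only.

```bash
python3 - <<'E'
from h import *
c=pickle.load(open("w7.pkl","rb"))
fl,fr=[ray(c,p,.016)[:2] for p in [(87,220),(478,219)]]; a=np.arctan2(*(fl-fr)[::-1])-np.pi/2
u=np.array([np.cos(1.508),np.sin(1.508)]); C=(fl+fr)/2+.0685*u
D=np.array([.5082,.2446]); v=np.array([-u[1],u[0]])
T=manip.get_obs()["tool_pos"][:2]
print(a,np.linalg.norm(fl-fr),"tray in dock",u@(C-D),v@(C-D),"tool in dock",u@(T-D),v@(T-D))
E
```

```text
1.5113911712848047 0.16165005232241828 tray in dock -0.16670646517518609 0.002515679496881481 tool in dock -0.2634873426894656 0.0014959062869593718
```

```bash
python3 -m inch '[{"claw":-1,"tx":8,"ty":2,"tz":0,"yaw":0.002},{"claw":-1,"tx":20,"ty":2,"tz":0,"yaw":0.002},{"claw":-1,"tx":32,"ty":2,"tz":0,"yaw":0.002},{"claw":-1,"tx":44,"ty":2,"tz":0,"yaw":0.002},{"claw":-1,"tx":54,"ty":2,"tz":0,"yaw":0.002},{"claw":-1,"tx":60,"ty":2,"tz":0,"yaw":0.002},{"claw":-1,"tx":60,"ty":2,"tz":0,"yaw":0.002}]'; python3 -c "
from h import *
go()"
```

```text
t: 16.0
tool_pos: [0.4959, 0.0409, 0.0165]
eef_rot: [0.729, 0.684, 0.001, 0.001]
force: [0.2, 0.5, 8.6]
width: 0.13
grasp_force: 50.3
t 16.0 pos [0.4959 0.0409 0.0165] ang 1.507 tilt [0.0017 0.0002]
```

```bash
python3 -m inch '[{"claw":-1,"tx":10,"ty":0,"tz":0,"yaw":0},{"claw":-1,"tx":24,"ty":0,"tz":0,"yaw":0},{"claw":-1,"tx":38,"ty":0,"tz":0,"yaw":0},{"claw":-1,"tx":52,"ty":0,"tz":0,"yaw":0},{"claw":-1,"tx":66,"ty":0,"tz":0,"yaw":0},{"claw":-1,"tx":78,"ty":0,"tz":0,"yaw":0},{"claw":-1,"tx":86,"ty":0,"tz":0,"yaw":0},{"claw":-1,"tx":92,"ty":0,"tz":0,"yaw":0},{"claw":-1,"tx":95,"ty":0,"tz":0,"yaw":0},{"claw":-1,"tx":95,"ty":0,"tz":0,"yaw":0}]'; python3 -c "
from h import *
go()"
```

```text
t: 17.0
tool_pos: [0.5018, 0.1351, 0.0166]
eef_rot: [0.73, 0.684, 0.001, 0.001]
force: [-0.7, -2.9, 8.2]
width: 0.134
grasp_force: 50.5
t 17.0 pos [0.5018 0.1351 0.0166] ang 1.506 tilt [ 0.0015 -0.0001]
```

Around 12-13 mm remain. I'll push slowly until contact.

```bash
python3 -m inch '[{"claw":-1,"tx":3,"ty":0,"tz":0,"yaw":0},{"claw":-1,"tx":6,"ty":0,"tz":0,"yaw":0},{"claw":-1,"tx":8,"ty":0,"tz":0,"yaw":0},{"claw":-1,"tx":10,"ty":0,"tz":0,"yaw":0},{"claw":-1,"tx":11,"ty":0,"tz":0,"yaw":0},{"claw":-1,"tx":11,"ty":0,"tz":0,"yaw":0}]';python3 -m inch '[{"claw":-1,"tx":1,"ty":0,"tz":0,"yaw":0},{"claw":-1,"tx":2,"ty":0,"tz":0,"yaw":0},{"claw":-1,"tx":2,"ty":0,"tz":0,"yaw":0}]'
```

```text
t: 17.6
tool_pos: [0.5025, 0.1454, 0.0165]
eef_rot: [0.73, 0.684, 0.0, 0.001]
force: [-0.2, -7.0, 8.8]
width: 0.133
grasp_force: 50.5
t: 17.9
tool_pos: [0.5026, 0.1473, 0.0166]
eef_rot: [0.73, 0.683, 0.0, 0.001]
force: [-0.3, -7.3, 9.2]
width: 0.131
grasp_force: 50.5
```

```bash
python3 -m inch '[{"claw":-1,"tx":1,"ty":0,"tz":0,"yaw":0},{"claw":-1,"tx":2,"ty":0,"tz":0,"yaw":0},{"claw":-1,"tx":2,"ty":0,"tz":0,"yaw":0}]'
```

```text
t: 18.2
tool_pos: [0.5027, 0.1492, 0.0165]
eef_rot: [0.73, 0.683, 0.0, 0.001]
force: [-0.1, -7.9, 9.2]
width: 0.132
grasp_force: 50.4
```

```bash
python3 -m inch '[{"claw":-1,"tx":1,"ty":0,"tz":0,"yaw":0},{"claw":-1,"tx":2,"ty":0,"tz":0,"yaw":0},{"claw":-1,"tx":2,"ty":0,"tz":0,"yaw":0}]'; python3 -m inch '[{"claw":-1,"tx":1,"ty":0,"tz":0,"yaw":0},{"claw":-1,"tx":1,"ty":0,"tz":0,"yaw":0}]'
```

```text
t: 18.5
tool_pos: [0.5028, 0.15, 0.0165]
eef_rot: [0.73, 0.683, -0.0, 0.001]
force: [-0.9, -13.2, 10.3]
width: 0.133
grasp_force: 50.6
t: 18.7
tool_pos: [0.503, 0.1501, 0.0165]
eef_rot: [0.731, 0.683, -0.0, 0.002]
force: [-0.3, -19.4, 10.4]
width: 0.129
grasp_force: 50.7
```

```bash
python3 -m inch '[{"claw":-1,"tx":0,"ty":0,"tz":0,"yaw":0},{"claw":0,"tx":-1,"ty":0,"tz":0,"yaw":0},{"claw":0,"tx":-1,"ty":0,"tz":0,"yaw":0},{"claw":0,"tx":-1,"ty":0,"tz":0,"yaw":0},{"claw":0,"tx":-1,"ty":0,"tz":0,"yaw":0},{"claw":0,"tx":-1,"ty":0,"tz":-30,"yaw":0},{"claw":0,"tx":-1,"ty":0,"tz":-75,"yaw":0},{"claw":0,"tx":-1,"ty":0,"tz":-120,"yaw":0},{"claw":-1,"tx":-1,"ty":0,"tz":-120,"yaw":0}]'; python3 - <<'E'
from h import *
c=manip.read_camera("top"); o=pickle.load(open("cams.pkl","rb"))["top"]
d=cv2.absdiff(c["image"],o["image"]).max(2)
# bystanders unchanged?
for n,x in [("candle",(.66,-.29,.03)),("stapler",(.667,.145,.03)),("mug",(.51,.42,.05))]:
    p=proj(c,x).astype(int); print(n,p,d[p[1]-12:p[1]+12,p[0]-12:p[0]+12].mean())
go((.5125,.3015,.12,1.507),(.5125,.3015,.085,1.507))
E
```

```text
t: 19.6
tool_pos: [0.5045, 0.1524, 0.1403]
eef_rot: [0.73, 0.684, 0.003, 0.001]
force: [0.2, -0.4, -1.9]
width: 0.346
grasp_force: 0.0
candle [347 162] 1.5
stapler [226 163] 24.21527777777778
mug [148 208] 1.5052083333333333
t 19.65 pos [0.5034 0.1526 0.1379] ang 1.506 tilt [0.0035 0.0022]
  tx 149.2 ty -0.6 tz 18.3 yaw -0.001
  tx 149.1 ty -0.7 tz 53.3 yaw -0.001
```

```bash
python3 -m inch '[{"claw":-1,"tx":149,"ty":-0.6,"tz":18,"yaw":0},{"claw":-1,"tx":149,"ty":-0.6,"tz":18,"yaw":0},{"claw":-1,"tx":149,"ty":-0.6,"tz":18,"yaw":0},{"claw":-1,"tx":149,"ty":-0.6,"tz":18,"yaw":0},{"claw":-1,"tx":149,"ty":-0.6,"tz":30,"yaw":0},{"claw":-1,"tx":149,"ty":-0.6,"tz":40,"yaw":0},{"claw":-1,"tx":149,"ty":-0.6,"tz":40,"yaw":0}]'; python3 - <<'E'
from h import *
go((.5125,.3015,.080,1.507),(.5125,.3015,.067,1.507))
w=manip.read_camera("wrist"); s=manip.read_camera("scene"); pickle.dump((w,s),open("w8.pkl","wb"))
print("catch top px in wrist",proj(w,(.5125,.3015,.0795)))
g=cv2.cvtColor(w["image"],cv2.COLOR_RGB2HSV); m=((g[...,1]<60)&(g[...,2]>90)).astype(np.uint8)
n,l,st,ce=cv2.connectedComponentsWithStats(m)
for i in range(1,n):
    if 300<st[i,4]<9000: print(st[i],ce[i].round(1),ray(w,ce[i],.0795).round(4))
E
```

```text
t: 20.35
tool_pos: [0.5108, 0.2987, 0.0938]
eef_rot: [0.73, 0.683, -0.001, -0.0]
force: [-0.0, 0.4, 0.5]
width: 0.001
grasp_force: 0.0
t 20.35 pos [0.5108 0.2987 0.0938] ang 1.504 tilt [-0.0022 -0.0018]
  tx 2.9 ty 1.5 tz 13.8 yaw -0.003
  tx 3.0 ty 1.5 tz 26.8 yaw -0.003
catch top px in wrist [287.9521967  259.33429465]
[ 108  173  354   26 7773] [284.5 186. ] [0.5132 0.3373 0.0795]
[ 255  209   60  111 4287] [283.8 256.3] [0.5107 0.3032 0.0795]
[   0  296   54  124 3935] [ 18.1 370.4] [0.3665 0.246  0.0795]
[519 340  28  17 352] [532.8 348.2] [0.6349 0.2425 0.0795]
```

```bash
python3 - <<'E'
from h import *
w,s=pickle.load(open("w8.pkl","rb"))
for y in (.2997,.3015,.304,.308): print(y,proj(w,(.511,y+.012,.0795)).round(1),proj(w,(.511,y+.012,.0695)).round(1),proj(w,(.511,y+.012,.056)).round(1),"L",proj(w,(.499,y,.0795)).round(1))
im=w["image"]
for r in range(196,300,6): print(r,im[r,250:320:6].mean(1).astype(int).tolist())
E
```

```text
0.2997 [283.3 239.7] [283.3 231.3] [283.3 221.3] L [259.7 264.5]
0.3015 [283.1 236.1] [283.1 227.9] [283.  218.1] L [259.4 261. ]
0.304 [282.7 231.1] [282.7 223.1] [282.7 213.5] L [258.9 256.3]
0.308 [282.1 223. ] [282.2 215.3] [282.2 206.3] L [258.1 248.5]
196 [180, 178, 179, 178, 178, 180, 176, 178, 179, 182, 188, 184]
202 [126, 129, 128, 130, 133, 131, 131, 132, 131, 130, 131, 130]
208 [125, 127, 127, 127, 126, 111, 106, 119, 128, 126, 128, 127]
214 [125, 125, 125, 92, 94, 95, 92, 94, 91, 113, 123, 124]
220 [128, 129, 92, 96, 91, 96, 97, 93, 93, 97, 114, 129]
226 [126, 111, 88, 98, 92, 93, 102, 93, 93, 96, 92, 130]
232 [132, 95, 95, 97, 128, 136, 144, 136, 124, 95, 92, 133]
238 [124, 94, 92, 123, 175, 178, 178, 177, 167, 115, 94, 124]
244 [124, 99, 106, 172, 175, 176, 174, 174, 175, 167, 94, 127]
250 [123, 123, 149, 175, 175, 176, 176, 176, 177, 174, 96, 124]
256 [126, 120, 173, 175, 174, 175, 176, 173, 174, 174, 127, 122]
262 [121, 118, 145, 144, 146, 106, 122, 145, 155, 172, 121, 121]
268 [127, 129, 129, 140, 141, 58, 106, 142, 151, 162, 127, 128]
274 [127, 78, 76, 142, 142, 55, 104, 141, 142, 76, 86, 129]
280 [61, 55, 58, 142, 142, 55, 94, 139, 138, 56, 58, 94]
286 [60, 62, 62, 139, 141, 52, 84, 142, 141, 62, 64, 73]
292 [61, 62, 67, 142, 143, 51, 81, 142, 141, 64, 64, 66]
298 [57, 52, 71, 142, 138, 49, 78, 144, 139, 50, 52, 52]
```

```bash
python3 -m inch '[{"claw":-1,"tx":4,"ty":1,"tz":5,"yaw":0},{"claw":-1,"tx":4,"ty":1,"tz":10,"yaw":0},{"claw":-1,"tx":4,"ty":1,"tz":14,"yaw":0},{"claw":-1,"tx":4,"ty":1,"tz":17,"yaw":0},{"claw":-1,"tx":4,"ty":1,"tz":20,"yaw":0},{"claw":-1,"tx":4,"ty":1,"tz":23,"yaw":0},{"claw":-1,"tx":4,"ty":1,"tz":25,"yaw":0},{"claw":-1,"tx":4,"ty":1,"tz":25,"yaw":0}]'
```

```text
t: 21.25
tool_pos: [0.5127, 0.3043, 0.0704]
eef_rot: [0.73, 0.684, -0.0, 0.0]
force: [-1.0, 0.0, -0.5]
width: -0.002
grasp_force: 0.0
```

```bash
python3 -m inch '[{"claw":-1,"tx":0,"ty":0,"tz":1.5,"yaw":0},{"claw":-1,"tx":0,"ty":0,"tz":3,"yaw":0},{"claw":-1,"tx":0,"ty":0,"tz":3,"yaw":0}]'; python3 -m inch '[{"claw":-1,"tx":0,"ty":0,"tz":1,"yaw":0},{"claw":-1,"tx":0,"ty":0,"tz":1,"yaw":0}]'
```

```text
t: 21.55
tool_pos: [0.5128, 0.3043, 0.0677]
eef_rot: [0.73, 0.684, 0.0, 0.0]
force: [0.1, -0.1, -0.9]
width: 0.002
grasp_force: 0.0
t: 21.75
tool_pos: [0.5129, 0.3044, 0.0675]
eef_rot: [0.73, 0.684, 0.0, -0.0]
force: [-3.9, -1.5, 18.1]
width: -0.004
grasp_force: 8.5
```

```bash
python3 -m inch '[{"claw":-1,"tx":0,"ty":0,"tz":0.5,"yaw":0},{"claw":-1,"tx":0,"ty":0,"tz":-10,"yaw":0},{"claw":-1,"tx":-3,"ty":-1,"tz":-27,"yaw":0},{"claw":-1,"tx":-3,"ty":-1,"tz":-27,"yaw":0},{"claw":-1,"tx":-3,"ty":-1,"tz":-27,"yaw":0}]'; python3 - <<'E'
from h import *
go(); w=manip.read_camera("wrist"); im=w["image"]
for r in range(208,290,6): print(r,im[r,250:320:6].mean(1).astype(int).tolist())
for z in (.0795,.0675): print(z,"far edge",proj(w,(.5125,.3033+.012,z)).round(1),"left",proj(w,(.5005,.3033,z)).round(1))
E
python3 -m inch '[{"claw":-1,"tx":0,"ty":0,"tz":-50,"yaw":0},{"claw":-1,"tx":0,"ty":0,"tz":-100,"yaw":0},{"claw":-1,"tx":0,"ty":-50,"tz":-120,"yaw":0},{"claw":-1,"tx":0,"ty":-50,"tz":-120,"yaw":0},{"claw":-1,"tx":0,"ty":-50,"tz":-120,"yaw":0}]'
python3 - <<'E'
from h import *
c=manip.read_camera("top"); o=pickle.load(open("cams.pkl","rb"))["top"]; s=manip.read_camera("scene"); so=pickle.load(open("cams.pkl","rb"))["scene"]
for C,O in ((c,o),(s,so)):
  d=cv2.absdiff(C["image"],O["image"]).max(2)
  for n,x in [("candle",(.66,-.29,.03)),("stapler",(.667,.145,.03)),("mug",(.51,.42,.05))]:
    p=proj(C,x).astype(int); print(n,p,d[p[1]-12:p[1]+12,p[0]-12:p[0]+12].mean())
E
```

```text
t: 22.25
tool_pos: [0.5117, 0.3016, 0.0943]
eef_rot: [0.73, 0.684, 0.001, -0.0]
force: [-0.5, 0.0, 0.0]
width: -0.005
grasp_force: 0.0
t 22.25 pos [0.5117 0.3016 0.0943] ang 1.506 tilt [0.0007 0.0007]
208 [132, 131, 129, 129, 128, 130, 129, 130, 128, 131, 132, 129]
214 [127, 123, 125, 126, 113, 95, 96, 115, 123, 125, 127, 121]
220 [126, 127, 115, 94, 94, 92, 94, 94, 91, 118, 124, 126]
226 [127, 125, 92, 96, 120, 133, 135, 125, 93, 92, 125, 128]
232 [129, 93, 93, 119, 167, 175, 177, 168, 129, 96, 99, 133]
238 [132, 93, 100, 174, 173, 174, 176, 172, 175, 110, 92, 134]
244 [126, 93, 147, 172, 175, 173, 173, 174, 175, 151, 96, 129]
250 [123, 97, 167, 174, 172, 175, 172, 171, 171, 169, 96, 124]
256 [122, 116, 136, 171, 173, 170, 172, 171, 174, 142, 118, 122]
262 [121, 119, 104, 145, 142, 106, 122, 140, 153, 109, 118, 121]
268 [121, 122, 119, 142, 141, 57, 104, 139, 136, 120, 121, 120]
274 [126, 76, 75, 141, 142, 58, 104, 139, 137, 77, 86, 128]
280 [59, 55, 56, 142, 141, 54, 92, 141, 135, 56, 53, 94]
286 [61, 59, 65, 140, 142, 53, 84, 140, 140, 61, 61, 70]
0.0795 far edge [284.6 237.7] left [260.9 262.6]
0.0675 far edge [284.4 228. ] left [262.1 251.5]
t: 22.8
tool_pos: [0.4607, 0.3055, 0.2139]
eef_rot: [0.729, 0.684, 0.0, -0.0]
force: [-0.1, 0.7, -0.6]
width: 0.0
grasp_force: 0.0
candle [347 162] 1.4409722222222223
stapler [226 163] 2.5625
mug [148 208] 58.357638888888886
candle [229 304] 0.7569444444444444
stapler [367 239] 1.5694444444444444
mug [410 165] 1.1145833333333333
```

```bash
python3 -c "
from cell import manip
print(manip.sign_off())"
```

```text
the job is handed in; nothing more can be done
None
```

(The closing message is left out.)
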